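# Clear two jammed sample pots in a feeder and send the red one through

### The arm

A 7-joint arm with a two-finger parallel gripper is mounted at the origin on the work surface. World frame = base frame: x ahead of the robot, y to its left, z up, the work surface at z = 0. Lengths are in m, angles in degrees, forces in N, time in s.
With the tool pointing down it reaches from about 0.425 to 0.925 m from the base axis. Payload 6.8 kg.
Tool frame: the origin (TCP) lies midway between the tips of the shut fingers; the grasp point (between the pads) lies robot.tcp_to_grasp behind it (robot.tcp_to_grasp is the distance from the TCP to the grasp point, in m); z points along the fingers, y is the line along which they close (so a half turn about z gives the same grasp; the last joint's range is limited). The gripper opens to 85 mm and grips with 20 to 120 N. Pads are 22 mm wide; open, the fingers measure 114 mm over their backs; the gripper's body (76 mm by 85 mm) begins 54 mm behind the grasp point. The pads swing forward as they close: fully open they stand 13 mm farther back than shut.
Start: joints at [60.04, 27.33, 1.283, 89.118, -0.659, 63.558, -4.761], TCP at [0.272, -0.618, 0.231] pointing down, gripper open.
Joint ranges: [-169.35, 169.35], [-19.33, 120.38], [-80.79, 83.38], [13.8, 139.57], [-78.32, 258.32], [9.67, 109.79], [-169.56, 169.56]. Speed limits (degrees/s): [136.94, 136.94, 180, 180, 180, 180, 180].

### API

Orientations are given as [roll, pitch, yaw] about the fixed x, y, z axes, in that order (R = Rz(yaw) Ry(pitch) Rx(roll)).
In Python, from rig import robot gives the robot as it stands.
- The arm moves only by the shell command python3 -m jog 'ROWS' [FORCE]. ROWS is a JSON object of lists of equal length, an entry for each row: "delta_pos": the shift along the tool's x, y, z normalised to -1 to 1, where 1 is 20 mm, a list of three; "dr": the turn, a rotation vector about the tool's x, y, z normalised to -1 to 1, where 1 is 5 degrees, a list of three; "grip": the gripper command: -1 is fully open, 1 is shut, values between are in proportion. A call has 1 to 10 rows; each row shifts and turns the commanded pose from where the row before left it, along the tool's axes as they then stand; what a row does not reach is not made up. A row lasts 1/10 s, in which the tool goes at most 50 mm and 8.59 degrees, less where a joint would pass 70% of its speed; a pose out of reach is approached as far as the arm can. A call with a number of a shift or a turn outside -1 to 1 is refused whole. A call with a gripper value outside its range is refused whole. The fingers move at their own pace and stop on an object; FORCE is the grip in N (left out, the last holds). Time passes only in rows, so rows that do not move let the fingers close. It gives the time, the measured TCP pose, the force, the opening and the grip force at its end, in the units of the state.
- robot.observe(): the state, without advancing time (a new reading comes with each control period).
- robot.read_camera(name): name is "scene" or "side" or "wrist"; returns (picture, depth): 480x640x3 uint8, red, green, blue; 480x640 float32, m along the optical axis (not along the pixel's ray), 0 where there is no reading.
- robot.camera_info(name): a dict with "fx", "fy", "cx", "cy" (pixels), "k1" (the pictures are not rectified: a ray, as slopes to the right and down, at radius r is drawn at 1 + k1 r^2 times it, then the intrinsics apply), "pose" (4x4, takes a point from camera to world coordinates). Camera axes: x right, y down, z forward; pixel columns grow to the right and rows downward; lengths in m; the calibration is good to about 2 mm. A picture is of the moment at which its call begins: read the wrist's pose just before it. camera_info takes no time and is no camera call; for the wrist camera it gives the pose at the moment of the call.
- robot.sign_off(): hands the job in; it is judged then, once.
The state is a dict: "clock": time; "qpos": joint angles; "qd": joint speeds; "joint_efforts": joint torques, N m; "tcp_pos": TCP position; "tcp_rot": TCP orientation; "ft_force": force on the tool from outside, world axes, zero at the start; "wrist_torque": the same for the moment, N m; "width": finger opening in m; "finger_force": force on a finger pad.
Only numpy, scipy, OpenCV 4.12 (cv2) and the standard library are available. Lean on these libraries where they do the work, as an engineer would, in place of code of your own. Each camera call takes 0.05 s, during which the arm holds its last target. There are 200 camera calls.

### The job

Two sample pots have jammed side by side at the narrow throat of the pot feeder. Gently nudge the white-capped pot back down its own lane until it clicks in behind the spring roller catch and stays there by itself; then push the red-capped pot through the throat and along the narrow lane until it stands against the blue end stop. Keep both pots upright on the feeder's floor, never push a pot hard (the glass takes about 20 N), and leave the other things on the desk alone.

Things in the scene. Friction and masses are not known exactly. Their poses are not given: they have to be found in the camera images.
- feeder: Fixed white feeder tray 315 x 136 mm; origin on the desk under the middle of the jam; +x = feed direction, +y = left of the feed. Floor top 10 mm, slick grey guide walls 10 mm high, tops 20 mm above the desk. A blue back rail stands on it behind the lanes with a roller catch and a buffer for each; the rail's setting along x differs every time and is not measured: find it by feel.
- throat (a point): Centre of the throat, on the floor (axes as feeder; feeder x 36, y 0 mm): from x -4 to 36 mm the outer walls close in at 30 degrees to the feed to the single exit lane, 46 mm wide, centred on y = 0, which runs from here to the blue end stop.
- end_stop (a point): Foot of the face of the blue end stop, on the floor (feeder x 105, y 0 mm; rigid, 70 mm wide, top 62 mm above the desk). A pot standing against it has its centre 20 mm before it (x 85 mm), y within 3 mm of 0.
- lane_left (a point): Floor centre of the left lane's front end (feeder x -31.5, y +24 mm). The lane is 45 mm wide and runs straight back along -x. Yellow catch roller: upright, 12 mm diameter, 22 to 54 mm above the desk, axis at y +42.5 mm (outer side) and feeder x anywhere from -50 to -95 mm, pushed aside outward by up to 8 mm against a 3.6 to 6 N spring. Same rail setting for both lanes.
- lane_right (a point): The same for the right lane (feeder x -31.5, y -24 mm; its roller at y -42.5 mm). Pushing a pot back past a roller takes about 3 to 7 N, which grows, then drops away as the pot's middle passes it; the roller closes in front. A caught pot's centre is 6 to 11 mm behind the roller axis; at 11 mm the buffer bottoms hard and the force shoots up.
- divider_nose (a point): Top of the round nose of the 3 mm thick divider between the two lanes (feeder x -31.5, y 0 mm, 20 mm above the desk); the divider runs back along -x from here, 53 mm high from x -40 to -116. The rail's side arms (feeder y 60 to 68 mm either side) are 44 mm high, its cross beam (66 mm behind the rollers) 62 mm, the roller carriers 60 mm above the desk.
- buffer_left (a joint): Black rubber buffer plate at the back of the left lane (+y side), on the back rail, 32 mm wide, spring-loaded: 0 = fully out, grows (m) as a pot presses it backwards, 9 mm = hard bottom; spring 0.25 N rising to 1 N. A pot held by the catch keeps it pressed by 4 to 9 mm; an untouched one reads 0.
- buffer_right (a joint): The same for the right lane (-y side).
- pot_white_mid (a point): Middle (half-way up) of the white-capped sample pot: upright amber glass pot with paper label, 40 mm diameter, 56 mm high, about 0.15 kg. It starts in the jam, feeder x about 0, y about +20.5 or -20.5 mm (either side), touching or nearly touching the red-capped pot. This is the blocking pot to nudge back.
- pot_red_mid (a point): Middle (half-way up) of the red-capped sample pot, same size, on the other side of the jam. To be pushed on to the blue end stop.
- pot_white: The white-capped pot; origin at the centre of its underside, z along its axis. It can turn about its axis.
- pot_red: The red-capped pot, likewise.
- pot_green: Bystander: green-capped sample pot, 40 mm diameter, 56 mm high, standing on the desk; origin at its underside.
- reagent: Bystander: white bottle, 56 mm diameter, 120 mm high; origin at its underside.
- carton: Bystander: paper carton 60 x 60 x 85 mm; origin at its underside.
- marker: Bystander: black marker pen, 14 mm thick, about 140 mm long, lying; origin at its underside.
- tipbox: Bystander: open blue box 120 x 85 x 50 mm; origin at its underside.
- adapter: Bystander: black power adapter 100 x 55 x 35 mm; origin at its underside.
Mind the look-alikes: they are no part of the job. Leave any purple look-alike of the pot_red alone.

How it is judged (in metres and radians):
On the way, in this order (a step that is already met when the one before it is completed fails the run):
1. the white-capped pot is held in its lane by the roller catch, pressing the buffer, with the robot off it (x of pot_white_mid in the frame of feeder below -0.055 m and value of joint any of buffer_left, buffer_right above 0.003 m and contact force between each of the fingers, the arm and pot_white below 0.1 N), for 0.2 s.
2. the red-capped pot stands at the end stop (x of pot_red_mid in the frame of feeder above 0.081 m and angle between pot_red's own z axis and vertical below 0.1 rad), for 0.2 s.
At the end, for the whole second after the job is handed in: The white-capped pot is upright in its lane, caught behind the roller and pressing its buffer by more than 3 mm; the red-capped pot is upright in the exit lane with its centre no more than 4 mm short of its place against the blue end stop; both at rest and released (all of step 2 and x of pot_white_mid in the frame of feeder below -0.055 m and value of joint any of buffer_left, buffer_right above 0.003 m and y of pot_red_mid in the frame of feeder between -0.006 and 0.006 m and angle between pot_white's own z axis and vertical below 0.1 rad and linear speed of each of pot_red, pot_white below 0.02 m/s); the robot touches nothing.
It fails at once if a pot is pushed or squeezed by the robot with more than 20 N (contact force between any of the fingers, the arm and pot_white above 20 N or contact force between any of the fingers, the arm and pot_red above 20 N).
It fails at once if a pot is tipped by more than 0.35 rad or lifted more than 12 mm off the feeder's floor (angle between any of pot_white, pot_red's own z axis and vertical above 0.35 rad or height (world z) of any of pot_white, pot_red above 0.022 m).
It fails at once if a bystander is moved by more than 30 mm (distance of any of pot_green, reagent, carton, marker, tipbox, adapter from where it was at the start of the episode above 0.03 m).
It also fails if it takes over 72 s, if anything falls off the work surface, if the arm or the gripper's body presses on something with over 40 N, if the wrist force passes 120 N, or if a joint passes its speed limit or range.

## Working session

There is one attempt and no reset: what is moved stays moved. The work goes in short steps, Python scripts to look and compute and a shell command to move; the robot and the scene stay as the last step left them, time stands still between calls to the robot, and variables do not carry over. Pictures are saved under pics/ and viewed, at most 10 in all, crops included, and the job is handed in when it is done.

```bash
mkdir -p pics; ls
cat > h.py <<'E'
import numpy as np, cv2
from rig import robot
def snap(n,f):
    info=robot.camera_info(n); im,d=robot.read_camera(n)
    cv2.imwrite(f'pics/{f}.png',im[:,:,::-1]); np.savez(f'pics/{f}.npz',im=im,d=d,pose=info['pose'],k=[info[a] for a in('fx','fy','cx','cy','k1')])
    return im,d,info
def cloud(f):
    z=np.load(f'pics/{f}.npz'); fx,fy,cx,cy,k1=z['k']; d=z['d']
    v,u=np.mgrid[:480,:640]
    p=np.stack([u.ravel(),v.ravel()],1).astype(float)[:,None]
    q=cv2.undistortPoints(p,np.array([[fx,0,cx],[0,fy,cy],[0,0,1]]),np.array([k1,0,0,0.])).reshape(480,640,2)
    P=np.dstack([q*d[...,None],d])
    return z['im'],P@z['pose'][:3,:3].T+z['pose'][:3,3],d
E
python3 - <<'E'
from h import *
a=snap('scene','s0')[0]; 
print(robot.observe(), robot.tcp_to_grasp); print(robot.camera_info('scene'))
snap('side','d0')
E
```

```text
pics
{'clock': 0.05, 'qpos': array([60.03759981, 27.37363984,  1.28062556, 89.17859253, -0.65794479,
       63.56015327, -4.76242371]), 'qd': array([-0.06509535, -0.07629887, -0.01770484,  0.00507616, -0.1711358 ,
        0.07037744,  0.04436222]), 'joint_efforts': array([ 2.82083238e-03, -5.98300123e+01,  1.61447324e+00, -2.82253557e+01,
        1.27708196e-02,  5.19576279e-03, -3.35466643e-05]), 'tcp_pos': array([ 0.27178613, -0.61720344,  0.23034912]), 'tcp_rot': array([-1.79895348e+02,  8.91652154e-03,  2.37686693e+01]), 'ft_force': array([ 0.18178948, -0.41431097,  0.17046023]), 'wrist_torque': array([ 0.01336149, -0.03002744, -0.02104858]), 'finger_force': 0.0, 'width': 0.08571483251648881} 0.0187
{'fx': 565.8365615596084, 'fy': 565.8365615596084, 'cx': 306.41129092580115, 'cy': 243.12488616843808, 'k1': -0.16756656010516846, 'pose': array([[-0.67841716,  0.56201805, -0.47316579,  1.17227571],
       [ 0.73451901,  0.50551673, -0.45269708,  0.53486497],
       [-0.0152307 , -0.65466674, -0.75576417,  0.94409624],
       [ 0.        ,  0.        ,  0.        ,  1.        ]])}
```

View pics/s0.png

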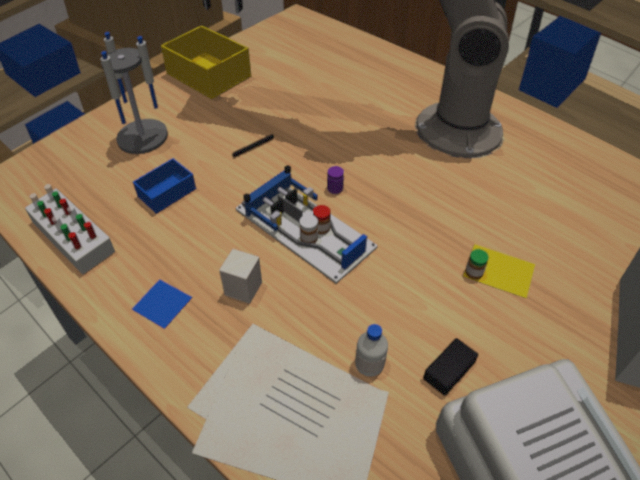

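View pics/d0.png

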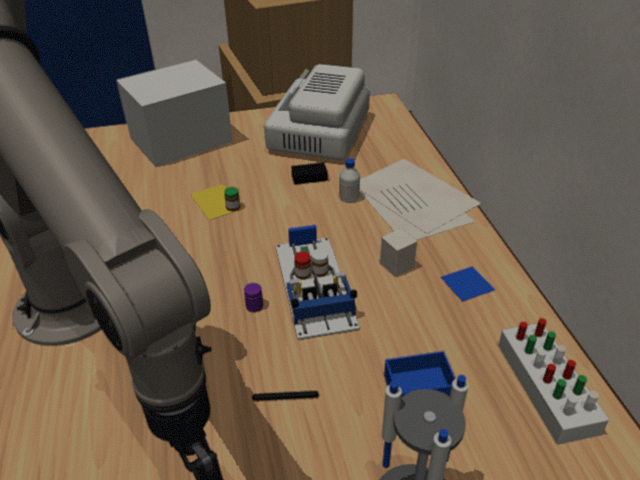

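Scene: the white-capped pot is at (309,228), the red-capped pot at (322,214), the end stop at (354,250), and the back rail around (280,205). The purple look-alike at (335,180) stands off the feeder, so I leave it alone. In the side view the red cap is at (302,260) and the white cap at (320,260). Next I measure the feeder.

Run:
```python
from h import *
im,P,d=cloud('s0')
for n,(u,v) in dict(red=(322,211),white=(309,221),stop=(354,243),purple=(335,171),c1=(238,209),c2=(335,275),c3=(374,243),carton=(240,262),railL=(250,200),railR=(288,172)).items(): print(n,P[v,u].round(4))
hsv=cv2.cvtColor(im,cv2.COLOR_RGB2HSV)
h,s,_=cv2.split(hsv); X=P
box=(P[...,0]>.3)&(P[...,0]<.9)&(abs(P[...,1])<.4)
v,u=np.mgrid[:480,:640]; roi=(u>230)&(u<385)&(v>160)&(v<285)
red=roi&((h<6)|(h>174))&(s>150); print('red',red.sum(),np.median(P[red],0))
pts=P[red&(P[...,2]>.06)];print('redtop',len(pts),pts.mean(0))
tray=roi&(P[...,2]>.006)&(P[...,2]<.025)&(d>0)&(s<70)
q=P[tray][:,:2].astype(np.float32); r=cv2.minAreaRect(q); print(tray.sum(),r,cv2.boxPoints(r))
bl=roi&(h>100)&(h<125)&(s>120)&(P[...,2]>.05); pb=P[bl]; 
n,l,st,c=cv2.connectedComponentsWithStats(bl.astype(np.uint8))
for i in range(1,n):
  if st[i,4]>15: print(st[i],c[i],P[l==i].mean(0),np.ptp(P[l==i],axis=0))
```

```text
red [ 0.5328 -0.0282  0.0663]
white [ 0.571  -0.0313  0.0628]
stop [0.5549 0.0798 0.0632]
purple [ 0.4072 -0.0991  0.0557]
c1 [ 0.617  -0.2131  0.0106]
c2 [0.6128 0.0797 0.011 ]
c3 [0.4893 0.0855 0.0112]
carton [ 0.7566 -0.0447  0.083 ]
railL [ 0.6106 -0.1727  0.0618]
railR [ 0.4916 -0.1699  0.0667]
red 191 [ 0.53567964 -0.02797421  0.06580153]
redtop 182 [ 0.53424962 -0.02824132  0.06579219]
3581 ((0.5633301734924316, -0.049941107630729675), (0.3025663495063782, 0.27185001969337463), 58.26457214355469) [[ 0.36815327 -0.1071091 ]
 [ 0.5993579  -0.25010157]
 [ 0.7585071   0.00722688]
 [ 0.52730244  0.15021935]]
[246 171  44  35 456] [268.02850877 187.625     ] [ 0.55832996 -0.16783878  0.06580164] [0.68236569 0.72209311 0.89406748]
[342 235  24  23 210] [353.62857143 246.56190476] [0.56019176 0.0835509  0.05946741] [0.06939515 0.01441594 0.01566536]
```

Run:
```python
from h import *
im,P,d=cloud('s0')
for n,(u,v) in dict(stand=(125,58),pip=(108,40),pip2=(141,43),ybox=(205,45),tip=(165,170),marker=(253,145)).items(): print(n,P[v,u].round(3))
i=robot.camera_info('wrist'); print(i['pose'].round(3),i['fx'])
```

```text
stand [ 0.593 -0.614  0.246]
pip [ 0.598 -0.669  0.28 ]
pip2 [ 0.559 -0.581  0.283]
ybox [ 0.205 -0.818  0.035]
tip [ 0.659 -0.43   0.033]
marker [ 0.435 -0.354  0.013]
[[ 0.403 -0.876 -0.265  0.338]
 [-0.915 -0.386 -0.115 -0.587]
 [-0.001  0.289 -0.957  0.373]
 [ 0.     0.     0.     1.   ]] 384.15255984450715
```

```bash
python3 -m jog '{"delta_pos":[[0.97,-0.79,-0.1],[0.97,-0.79,-0.1],[0.97,-0.79,-0.1],[0.97,-0.79,-0.1],[0.97,-0.79,-0.1],[0.97,-0.79,-0.1],[0.97,-0.79,-0.1],[0.97,-0.79,-0.1],[0.97,-0.79,-0.1],[0.97,-0.79,-0.1]],"dr":[[0,0,0],[0,0,0],[0,0,0],[0,0,0],[0,0,0],[0,0,0],[0,0,0],[0,0,0],[0,0,0],[0,0,0]],"grip":[1,1,1,1,1,1,1,1,1,1]}' 
python3 -m jog '{"delta_pos":[[0.97,-0.79,-0.1],[0.97,-0.79,-0.1],[0.97,-0.79,-0.1],[0.97,-0.79,-0.1],[0.97,-0.79,-0.1],[0.97,-0.79,-0.1],[0.97,-0.79,-0.1],[0.97,-0.79,-0.1],[0.97,-0.79,-0.1],[0.97,-0.79,-0.1]],"dr":[[0,0,0],[0,0,0],[0,0,0],[0,0,0],[0,0,0],[0,0,0],[0,0,0],[0,0,0],[0,0,0],[0,0,0]],"grip":[1,1,1,1,1,1,1,1,1,1]}' 
python3 -m jog '{"delta_pos":[[0.97,-0.79,-0.1],[0.97,-0.79,-0.1],[0.97,-0.79,-0.1],[0.97,-0.79,-0.1],[0,0,0],[0,0,0],[0,0,0],[0,0,0],[0,0,0],[0,0,0]],"dr":[[0,0,0],[0,0,0],[0,0,0],[0,0,0],[0,0,1],[0,0,1],[0,0,1],[0,0,1],[0,0,1],[0,0,0.4]],"grip":[1,1,1,1,1,1,1,1,1,1]}'
python3 -m jog '{"delta_pos":[[0,0,0]],"dr":[[0,0,0]],"grip":[1]}'
python3 - <<'E'
from h import *
o=robot.observe(); print(o['tcp_pos'],o['tcp_rot'])
snap('wrist','w0')
E
```

```text
clock: 1.1
tcp_pos: [0.3861, -0.3938, 0.251]
tcp_rot: [-180.0, 0.0, 23.8]
ft_force: [0.5, -0.0, -0.9]
width: 0.0002
finger_force: 0.0
clock: 2.1
tcp_pos: [0.4998, -0.1712, 0.271]
tcp_rot: [-180.0, 0.0, 23.8]
ft_force: [0.2, 0.7, 0.3]
width: 0.0003
finger_force: 0.0
clock: 3.1
tcp_pos: [0.545, -0.0831, 0.2789]
tcp_rot: [180.0, 0.1, -3.4]
ft_force: [-0.2, -0.1, -0.1]
width: 0.0003
finger_force: 0.0
clock: 3.2
tcp_pos: [0.5451, -0.0831, 0.2789]
tcp_rot: [180.0, 0.0, -3.2]
ft_force: [0.1, 0.4, 0.4]
width: 0.0001
finger_force: 0.0
[ 0.54505768 -0.08305468  0.27891891] [ 1.79998300e+02  4.45799673e-02 -3.24497980e+00]
```

View pics/w0.png

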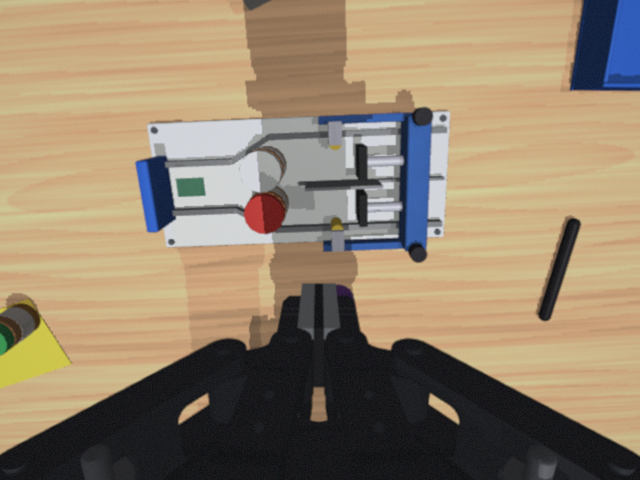

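Wrist view: the white pot is at (262,172), the red pot at (266,212), and the end stop at (152,195). The rollers are at about (335,145) and (336,224), the divider nose at (300,184). The tray corners are (150,125), (450,112), (442,237) and (168,247).

Run:
```python
from h import *
im,P,d=cloud('w0')
hsv=cv2.cvtColor(im,cv2.COLOR_RGB2HSV); h,s,vv=cv2.split(hsv)
v,u=np.mgrid[:480,:640]; roi=(u>130)&(u<460)&(v>100)&(v<265)
def cl(m,z0,z1): m=roi&m&(P[...,2]>z0)&(P[...,2]<z1); return P[m]
print('corners',[P[b,a].round(4) for a,b in((153,127),(447,114),(439,234),(170,244))])
red=cl(((h<6)|(h>174))&(s>150),.058,.075); print('red',len(red),red.mean(0),cv2.minEnclosingCircle(red[:,:2].astype(np.float32)))
m=(s<60)&(u>235)&(u<290)&(v>140)&(v<210); w=cl(m,.058,.075); print('white',len(w),w.mean(0),cv2.minEnclosingCircle(w[:,:2].astype(np.float32)))
b=cl((h>100)&(h<130)&(s>120)&(u<175),.05,.075); print('stop',len(b),b.mean(0),cv2.minAreaRect(b[:,:2].astype(np.float32)),cv2.boxPoints(cv2.minAreaRect(b[:,:2].astype(np.float32))))
b=cl((u>300)&(u<384)&(v>174)&(v<195),.045,.06); print('div',cv2.minAreaRect(b[:,:2].astype(np.float32)))
for vr in((138,152),(216,232)):
  y=cl((h>18)&(h<32)&(s>130)&(u>322)&(u<348)&(v>vr[0])&(v<vr[1]),.02,.07); print('roller',len(y),y.mean(0) if len(y) else 0,np.ptp(y,axis=0) if len(y) else 0)
b=cl((u>320)&(u<350)&(v>115)&(v<260)&(s<60),.055,.07); 
for g in(b[b[:,0]>.55],b[b[:,0]<.55]): print('carrier',len(g),g.mean(0),cv2.minAreaRect(g[:,:2].astype(np.float32)))
b=cl((h>100)&(h<130)&(s>120)&(u>390),.05,.075); print('beam',cv2.minAreaRect(b[:,:2].astype(np.float32)),cv2.boxPoints(cv2.minAreaRect(b[:,:2].astype(np.float32))))
```

```text
corners [array([0.6168, 0.0839, 0.012 ]), array([ 0.6123, -0.2193,  0.0098]), array([ 0.4842, -0.2143,  0.0126]), array([0.4894, 0.0876, 0.0118])]
red 1196 [ 0.5319581  -0.03048377  0.06567134] ((0.5314931273460388, -0.030061231926083565), 0.018975654616951942)
white 1389 [ 0.57198902 -0.03094997  0.06568461] ((0.5716925859451294, -0.030501706525683403), 0.019647054374217987)
stop 1113 [0.55479652 0.07884806 0.05977886] ((0.5534564256668091, 0.08015938103199005), (0.01219318900257349, 0.06879385560750961), 88.94062042236328) [[0.51895267 0.07469978]
 [0.58773476 0.07342788]
 [0.5879602  0.08561898]
 [0.5191781  0.08689088]]
div ((0.5520718097686768, -0.1080319881439209), (0.07545138895511627, 0.019368700683116913), 88.9768295288086)
roller 23 [ 0.58891206 -0.10082975  0.05399329] [0.00231858 0.00756245 0.00316357]
roller 106 [ 0.51147152 -0.09934022  0.04622659] [0.00514047 0.01000663 0.02875637]
carrier 307 [ 0.60205577 -0.10145012  0.05921323] ((0.6019906997680664, -0.10110393166542053), (0.011850634589791298, 0.020571572706103325), 87.75343322753906)
carrier 251 [ 0.49822226 -0.09934565  0.05924323] ((0.497598260641098, -0.09941113740205765), (0.021574996411800385, 0.011942887678742409), 0.1464082896709442)
beam ((0.5494298934936523, -0.17665807902812958), (0.02127934619784355, 0.12839332222938538), 89.25746154785156) [[ 0.48510072 -0.1864649 ]
 [ 0.6134833  -0.1881288 ]
 [ 0.61375904 -0.16685125]
 [ 0.48537648 -0.16518736]]
```

```bash
python3 -m jog '{"delta_pos":[[0,0,0],[0.3,-0.94,0],[0.3,-0.94,0],[0.3,-0.94,0],[0.3,-0.94,0],[0.3,-0.94,0],[0,0,1],[0,0,1],[0,0,1],[0,0,1]],"dr":[[0,0,-0.49],[0,0,0],[0,0,0],[0,0,0],[0,0,0],[0,0,0],[0,0,0],[0,0,0],[0,0,0],[0,0,0]],"grip":[1,1,1,1,1,1,1,1,1,1]}' 
python3 -m jog '{"delta_pos":[[0,0,1],[0,0,1],[0,0,1],[0,0,1],[0,0,1],[0,0,0.6],[0,0,0.6],[0,0,0.6],[0,0,0],[0,0,0]],"dr":[[0,0,0],[0,0,0],[0,0,0],[0,0,0],[0,0,0],[0,0,0],[0,0,0],[0,0,0],[0,0,0],[0,0,0]],"grip":[1,1,1,1,1,1,1,1,1,1]}'
```

```text
clock: 4.25
tcp_pos: [0.5765, 0.0105, 0.1984]
tcp_rot: [180.0, 0.0, -0.7]
ft_force: [0.4, 0.4, 0.3]
width: -0.0002
finger_force: 0.0
clock: 5.25
tcp_pos: [0.5768, 0.0105, 0.0634]
tcp_rot: [-180.0, -0.0, -0.8]
ft_force: [0.5, 0.3, -0.0]
width: -0.0003
finger_force: 0.0
```

```bash
python3 -m jog '{"delta_pos":[[-0.1,0,0.6],[0,0,0.6],[0,0,0.45],[0,0,0],[0,0,0]],"dr":[[0,0,0],[0,0,0],[0,0,0],[0,0,0],[0,0,0]],"grip":[1,1,1,1,1]}'
python3 - <<'E'
from h import *
o=robot.observe(); print(o['tcp_pos'],o['ft_force'])
im=snap('wrist','w1')[0]
c=im[60:460,100:560]; cv2.imwrite('pics/w1c.png',cv2.resize(c,None,fx=1.5,fy=1.5)[:,:,::-1])
E
```

```text
clock: 5.75
tcp_pos: [0.5744, 0.0106, 0.0299]
tcp_rot: [180.0, 0.0, -0.8]
ft_force: [-0.4, 0.5, 0.5]
width: -0.0003
finger_force: 0.0
[0.57444609 0.01055857 0.02992088] [-0.42846918  0.4878494   0.48816742]
```

View pics/w1c.png

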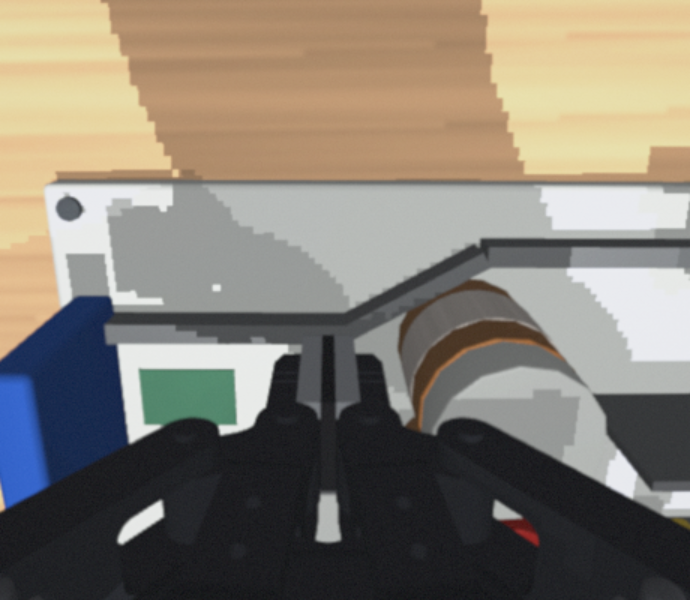

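Run:
```python
from h import *
im,P,d=cloud('w1')
T=np.array([.5744,.0106,.0299]); Q=P-T
m=(d>0)&(abs(Q[...,0])<.06)&(abs(Q[...,1])<.09)&(im.max(2)<110)
v,u=np.mgrid[:480,:640]; m&=(v>285)
q=Q[m]
for z in np.arange(0,.12,.006):
  k=q[(q[:,2]>z)&(q[:,2]<z+.006)]
  k=k[abs(k[:,1])<.08]
  if len(k)>3: print(round(z,3),len(k),'y',k[:,1].min().round(4),k[:,1].max().round(4),'x',k[:,0].min().round(4),k[:,0].max().round(4))
```

```text
0.0 652 y -0.08 0.0655 x -0.0283 0.0099
0.006 1207 y -0.08 0.0733 x -0.0261 0.0128
0.012 1748 y -0.08 0.0756 x -0.0255 0.0142
0.018 1972 y -0.08 0.0752 x -0.0252 0.0162
0.024 2524 y -0.0544 0.0752 x -0.0185 0.0167
0.03 1460 y -0.0583 0.0743 x -0.0275 0.017
0.036 998 y -0.0456 0.0197 x -0.0277 0.0116
0.042 2114 y -0.0318 0.0316 x -0.0126 0.0129
0.048 3611 y -0.0363 0.0369 x -0.0132 0.013
0.054 7033 y -0.0415 0.0412 x -0.0108 0.0126
0.06 4311 y -0.0454 0.0473 x -0.0108 0.0161
0.066 7083 y -0.0516 0.0506 x -0.0105 0.0171
0.072 10458 y -0.056 0.0576 x -0.0106 0.0172
0.078 10482 y -0.0611 0.0612 x -0.0044 0.0171
0.084 12822 y -0.0615 0.0614 x 0.0023 0.0174
0.09 4134 y -0.0579 0.0576 x 0.0087 0.0199
0.096 704 y -0.0187 0.0188 x 0.017 0.02
```

```bash
python3 -m jog '{"delta_pos":[[0,0,-0.4],[0,0.2,0],[0,0.1,0],[0,0.1,0],[0,0.1,0],[0,0.1,0],[0,0.1,0]],"dr":[[0,0,0],[0,0,0],[0,0,0],[0,0,0],[0,0,0],[0,0,0],[0,0,0]],"grip":[1,1,1,1,1,1,1]}' 
python3 -m jog '{"delta_pos":[[0,0.1,0],[0,0.1,0],[0,0.1,0],[0,0.1,0],[0,0.1,0]],"dr":[[0,0,0],[0,0,0],[0,0,0],[0,0,0],[0,0,0]],"grip":[1,1,1,1,1]}'
python3 - <<'E'
from h import *
snap('wrist','w2'); im,P,d=cloud('w2')
v,u=np.mgrid[:480,:640]
hsv=cv2.cvtColor(im,cv2.COLOR_RGB2HSV)
m=(hsv[...,1]<60)&(im.min(2)>90)&(P[...,2]>.06)&(P[...,2]<.07)&(P[...,0]>.55)&(P[...,1]<.02)&(P[...,1]>-.2)
w=P[m]; print(len(w),w.mean(0),w.min(0),w.max(0))
E
```

```text
clock: 6.5
tcp_pos: [0.5746, -0.0031, 0.0384]
tcp_rot: [-180.0, -0.0, -0.8]
ft_force: [0.2, 3.0, 3.5]
width: -0.0001
finger_force: 1.4
clock: 7.0
tcp_pos: [0.5743, -0.0136, 0.0383]
tcp_rot: [-180.0, -0.0, -0.8]
ft_force: [0.4, 2.4, 3.7]
width: 0.0002
finger_force: 1.5
5698 [ 0.58106628 -0.05013027  0.06519719] [ 0.5634728  -0.10655733  0.06000104] [6.12545817e-01 2.77476321e-04 6.91892660e-02]
```

```bash
python3 -m jog '{"delta_pos":[[0,-0.4,0],[0,-0.8,0],[0,-0.8,0],[0,-0.2,0],[0,0,0]],"dr":[[0,0,0],[0,0,0],[0,0,0],[0,0,0],[0,0,0]],"grip":[1,1,1,1,1]}'
python3 - <<'E'
from h import *
print(robot.observe()['qpos'].round(1))
i=robot.camera_info('wrist'); 
snap('scene','s1'); im,P,d=cloud('s1')
for n,(u,v) in dict(a=(309,221),b=(322,211)).items(): print(P[v,u])
hsv=cv2.cvtColor(im,cv2.COLOR_RGB2HSV); h,s,_=cv2.split(hsv)
m=(((h<6)|(h>174))&(s>150))&(P[...,2]>.058)&(P[...,2]<.075)&(abs(P[...,0]-.55)<.06)&(abs(P[...,1]+.03)<.06); print('red',m.sum(),cv2.minEnclosingCircle(P[m][:,:2].astype(np.float32)))
m=(s<60)&(P[...,2]>.06)&(P[...,2]<.073)&(abs(P[...,0]-.572)<.03)&(abs(P[...,1]+.045)<.04);print('white',m.sum(),P[m].mean(0),cv2.minEnclosingCircle(P[m][:,:2].astype(np.float32)))
E
```

```text
clock: 7.55
tcp_pos: [0.5748, 0.0324, 0.0382]
tcp_rot: [-180.0, 0.0, -0.6]
ft_force: [-1.1, 0.3, 0.1]
width: -0.0001
finger_force: 0.0
[   0.6   33.   -13.   110.2   11.4   38.  -110. ]
[ 0.57346518 -0.0289191   0.06648993]
[0.61245384 0.04198136 0.17565704]
red 5 ((0.5501176118850708, -0.02564305067062378), 0.002388427732512355)
white 209 [ 0.57634872 -0.04588123  0.06552902] ((0.5740247964859009, -0.046791136264801025), 0.02136979065835476)
```

```bash
python3 -m jog '{"delta_pos":[[0,0,0],[0,0,0],[0,0,0],[0,0,0],[0,0,0],[0,0,0],[0,0,0],[0,0,0],[0,0,0],[0,0,0]],"dr":[[0,0,-1],[0,0,-1],[0,0,-1],[0,0,-1],[0,0,-1],[0,0,-1],[0,0,-1],[0,0,-1],[0,0,-1],[0,0,-1]],"grip":[1,1,1,1,1,1,1,1,1,1]}' 
python3 -m jog '{"delta_pos":[[0,0,0],[0,0,0],[0,0,0],[0,0,0],[0,0,0],[0,0,0],[0,0,0],[0,0,0],[0,0,0],[0,0,0]],"dr":[[0,0,-1],[0,0,-1],[0,0,-1],[0,0,-1],[0,0,-1],[0,0,-1],[0,0,-1],[0,0,-1],[0,0,0],[0,0,0]],"grip":[1,1,1,1,1,1,1,1,1,1]}'
```

```text
clock: 8.6
tcp_pos: [0.5748, 0.0293, 0.0382]
tcp_rot: [180.0, 0.0, 49.3]
ft_force: [0.1, 0.1, 0.3]
width: 0.0001
finger_force: 0.0
clock: 9.6
tcp_pos: [0.5748, 0.0297, 0.0381]
tcp_rot: [-180.0, 0.0, 89.0]
ft_force: [0.2, -0.5, 0.5]
width: -0.0001
finger_force: 0.0
```

```bash
python3 -m jog '{"delta_pos":[[-0.8,0,0],[-0.8,0,0],[-0.2,0,0],[-0.1,0,0],[-0.1,0,0],[-0.1,0,0],[-0.1,0,0],[-0.1,0,0],[-0.1,0,0],[-0.1,0,0]],"dr":[[0,0,0],[0,0,0],[0,0,0],[0,0,0],[0,0,0],[0,0,0],[0,0,0],[0,0,0],[0,0,0],[0,0,0]],"grip":[1,1,1,1,1,1,1,1,1,1]}' 
python3 -m jog '{"delta_pos":[[-0.1,0,0],[-0.1,0,0],[-0.1,0,0],[-0.1,0,0]],"dr":[[0,0,0],[0,0,0],[0,0,0],[0,0,0]],"grip":[1,1,1,1]}'
```

```text
clock: 10.6
tcp_pos: [0.5745, -0.0188, 0.0385]
tcp_rot: [180.0, -0.0, 89.3]
ft_force: [0.7, 1.6, 0.7]
width: 0.0003
finger_force: 0.8
clock: 11.0
tcp_pos: [0.5747, -0.0271, 0.0386]
tcp_rot: [179.9, -0.0, 89.2]
ft_force: [0.8, 3.2, 3.2]
width: 0.0001
finger_force: 1.7
```

Run:
```python
from h import *
o=robot.observe();print(o['ft_force'],o['wrist_torque'],o['tcp_pos'])
a=snap('scene','s2')[0][170:290,240:390]; b=snap('side','d2')[0][210:340,260:370]
cv2.imwrite('pics/c2.png',np.hstack([cv2.resize(a,(450,360),interpolation=2),cv2.resize(b,(330,360),interpolation=2)])[:,:,::-1])
```

```text
[0.8206136  3.15543006 3.16997551] [ 0.71859129 -0.22906228  0.06870835] [ 0.57468539 -0.02705855  0.0386083 ]
```

View pics/c2.png

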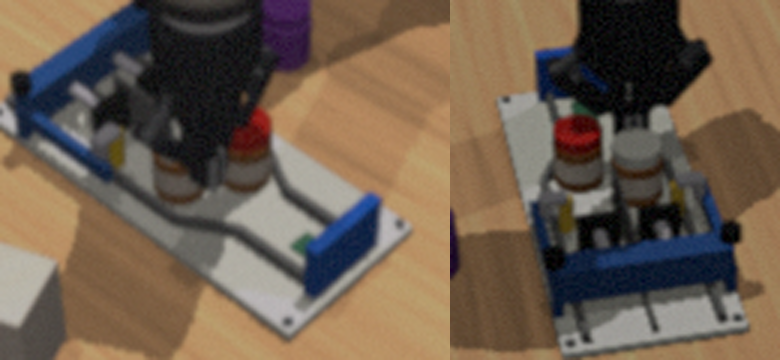

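```bash
python3 -m jog '{"delta_pos":[[0.3,0,0],[0,0,0.55],[0,0,0],[-0.1,0,0],[-0.1,0,0],[-0.1,0,0],[-0.1,0,0]],"dr":[[0,0,0],[0,0,0],[0,0,0],[0,0,0],[0,0,0],[0,0,0],[0,0,0]],"grip":[1,1,1,1,1,1,1]}'
python3 -m jog '{"delta_pos":[[-0.1,0,0],[-0.1,0,0]],"dr":[[0,0,0],[0,0,0]],"grip":[1,1]}'
```

```text
clock: 11.8
tcp_pos: [0.5745, -0.0293, 0.0276]
tcp_rot: [179.9, -0.0, 89.2]
ft_force: [0.8, 2.3, 0.1]
width: -0.0003
finger_force: 0.9
clock: 12.0
tcp_pos: [0.5745, -0.0333, 0.0276]
tcp_rot: [179.9, -0.0, 89.2]
ft_force: [0.4, 0.9, 0.4]
width: 0.0001
finger_force: 0.7
```

```bash
python3 -m jog '{"delta_pos":[[-0.1,0,0],[-0.1,0,0],[-0.1,0,0],[-0.1,0,0],[-0.1,0,0],[-0.1,0,0]],"dr":[[0,0,0],[0,0,0],[0,0,0],[0,0,0],[0,0,0],[0,0,0]],"grip":[1,1,1,1,1,1]}'
python3 -m jog '{"delta_pos":[[-0.1,0,0],[-0.1,0,0]],"dr":[[0,0,0],[0,0,0]],"grip":[1,1]}'
python3 -m jog '{"delta_pos":[[-0.1,0,0],[-0.1,0,0]],"dr":[[0,0,0],[0,0,0]],"grip":[1,1]}'
python3 -m jog '{"delta_pos":[[-0.1,0,0],[-0.1,0,0]],"dr":[[0,0,0],[0,0,0]],"grip":[1,1]}'
```

```text
clock: 12.6
tcp_pos: [0.5737, -0.0457, 0.0272]
tcp_rot: [-180.0, 0.0, 89.2]
ft_force: [0.2, 1.6, 0.7]
width: -0.0002
finger_force: 0.7
clock: 12.8
tcp_pos: [0.5737, -0.0497, 0.0272]
tcp_rot: [-180.0, 0.0, 89.2]
ft_force: [-0.4, 0.5, -0.0]
width: 0.0001
finger_force: 0.6
clock: 13.0
tcp_pos: [0.5737, -0.0537, 0.0273]
tcp_rot: [-180.0, 0.0, 89.2]
ft_force: [0.2, 0.7, 0.5]
width: -0.0003
finger_force: 0.6
clock: 13.2
tcp_pos: [0.574, -0.0559, 0.0275]
tcp_rot: [180.0, -0.1, 89.3]
ft_force: [0.7, 6.1, -0.8]
width: 0.0002
finger_force: 2.9
```

```bash
python3 -m jog '{"delta_pos":[[-0.05,0,0],[-0.05,0,0],[-0.05,0,0]],"dr":[[0,0,0],[0,0,0],[0,0,0]],"grip":[1,1,1]}'
python3 -m jog '{"delta_pos":[[-0.05,0,0],[-0.05,0,0],[-0.05,0,0]],"dr":[[0,0,0],[0,0,0],[0,0,0]],"grip":[1,1,1]}'
```

```text
clock: 13.5
tcp_pos: [0.5743, -0.0584, 0.0276]
tcp_rot: [179.9, -0.1, 89.3]
ft_force: [1.7, 5.5, -1.1]
width: 0.0003
finger_force: 2.9
clock: 13.8
tcp_pos: [0.5744, -0.0615, 0.0276]
tcp_rot: [179.9, -0.1, 89.3]
ft_force: [1.8, 4.1, -0.6]
width: -0.0002
finger_force: 2.7
```

```bash
python3 -m jog '{"delta_pos":[[-0.05,0,0],[-0.05,0,0],[-0.05,0,0],[-0.05,0,0]],"dr":[[0,0,0],[0,0,0],[0,0,0],[0,0,0]],"grip":[1,1,1,1]}'
python3 -m jog '{"delta_pos":[[-0.05,0,0],[-0.05,0,0],[-0.05,0,0]],"dr":[[0,0,0],[0,0,0],[0,0,0]],"grip":[1,1,1]}'
python3 -m jog '{"delta_pos":[[-0.05,0,0],[-0.05,0,0]],"dr":[[0,0,0],[0,0,0]],"grip":[1,1]}'
```

```text
clock: 14.2
tcp_pos: [0.5744, -0.0659, 0.0276]
tcp_rot: [179.9, -0.1, 89.3]
ft_force: [2.0, 4.2, -1.4]
width: 0.0002
finger_force: 2.3
clock: 14.5
tcp_pos: [0.5739, -0.0706, 0.0274]
tcp_rot: [180.0, 0.0, 89.2]
ft_force: [2.6, 2.6, -0.5]
width: 0.0003
finger_force: 1.3
clock: 14.7
tcp_pos: [0.5735, -0.0732, 0.0273]
tcp_rot: [-180.0, 0.0, 89.2]
ft_force: [2.0, 2.2, -0.6]
width: 0.0001
finger_force: 1.2
```

```bash
python3 -m jog '{"delta_pos":[[-0.05,0,0],[-0.05,0,0]],"dr":[[0,0,0],[0,0,0]],"grip":[1,1]}'
python3 -m jog '{"delta_pos":[[-0.05,0,0]],"dr":[[0,0,0]],"grip":[1]}'
```

```text
clock: 14.9
tcp_pos: [0.5734, -0.0749, 0.0273]
tcp_rot: [-180.0, 0.0, 89.2]
ft_force: [1.1, 1.1, -0.6]
width: -0.0001
finger_force: 1.1
clock: 15.0
tcp_pos: [0.5734, -0.0758, 0.0273]
tcp_rot: [-180.0, 0.0, 89.2]
ft_force: [2.3, 2.6, -0.2]
width: 0.0
finger_force: 1.0
```

```bash
python3 -m jog '{"delta_pos":[[-0.05,0,0]],"dr":[[0,0,0]],"grip":[1]}'
python3 -m jog '{"delta_pos":[[-0.05,0,0]],"dr":[[0,0,0]],"grip":[1]}'
```

```text
clock: 15.1
tcp_pos: [0.5734, -0.0767, 0.0273]
tcp_rot: [-180.0, 0.0, 89.2]
ft_force: [1.9, 1.4, 0.4]
width: 0.0002
finger_force: 0.9
clock: 15.2
tcp_pos: [0.5733, -0.0777, 0.0273]
tcp_rot: [-180.0, 0.0, 89.2]
ft_force: [1.3, 1.6, 0.6]
width: 0.0001
finger_force: 0.9
```

```bash
python3 -m jog '{"delta_pos":[[-0.05,0,0]],"dr":[[0,0,0]],"grip":[1]}'
python3 -m jog '{"delta_pos":[[-0.05,0,0]],"dr":[[0,0,0]],"grip":[1]}'
```

```text
clock: 15.3
tcp_pos: [0.5733, -0.0787, 0.0273]
tcp_rot: [-180.0, 0.0, 89.2]
ft_force: [1.4, 1.6, -0.4]
width: -0.0
finger_force: 0.8
clock: 15.4
tcp_pos: [0.5732, -0.0798, 0.0272]
tcp_rot: [-180.0, 0.0, 89.2]
ft_force: [1.2, 0.6, 0.4]
width: 0.0002
finger_force: 0.6
```

```bash
python3 -m jog '{"delta_pos":[[0.2,0,0],[0.5,0,0],[0.8,0,0],[0,0,-0.8],[0,0,-1],[0,0,-1],[0,0,-1],[0,0,-1],[0,0,-1],[0,0,-1]],"dr":[[0,0,0],[0,0,0],[0,0,0],[0,0,0],[0,0,0],[0,0,0],[0,0,0],[0,0,0],[0,0,0],[0,0,0]],"grip":[1,1,1,1,1,1,1,1,1,1]}'
python3 - <<'E'
from h import *
print(robot.observe()['tcp_pos'])
im,_,_=snap('wrist','w3'); b=snap('side','d3')[0][210:340,260:370]
cv2.imwrite('pics/c3.png',np.hstack([cv2.resize(im,(480,360)),cv2.resize(b,(304,360),interpolation=2)])[:,:,::-1])
im,P,d=cloud('d3'); hsv=cv2.cvtColor(im,cv2.COLOR_RGB2HSV); h,s,_=cv2.split(hsv)
for n,m in dict(red=((h<6)|(h>174))&(s>150),white=(s<60)&(P[...,0]>.557)).items():
  m=m&(P[...,2]>.0615)&(P[...,2]<.073)&(abs(P[...,0]-.555)<.04)&(P[...,1]<.02)&(P[...,1]>-.135)
  print(n,m.sum(),P[m].mean(0),cv2.minEnclosingCircle(P[m][:,:2].astype(np.float32)))
E
```

```text
clock: 16.4
tcp_pos: [0.5737, -0.0489, 0.1653]
tcp_rot: [180.0, 0.0, 89.3]
ft_force: [0.5, -0.1, 0.3]
width: -0.0001
finger_force: 0.0
[ 0.57368491 -0.04893923  0.16533558]
red 158 [ 0.53126315 -0.03121336  0.06800345] ((0.5316042900085449, -0.02924461103975773), 0.02200472354888916)
white 180 [ 0.57277793 -0.11092286  0.06790289] ((0.5748976469039917, -0.11049611121416092), 0.022415677085518837)
```

View pics/c3.png

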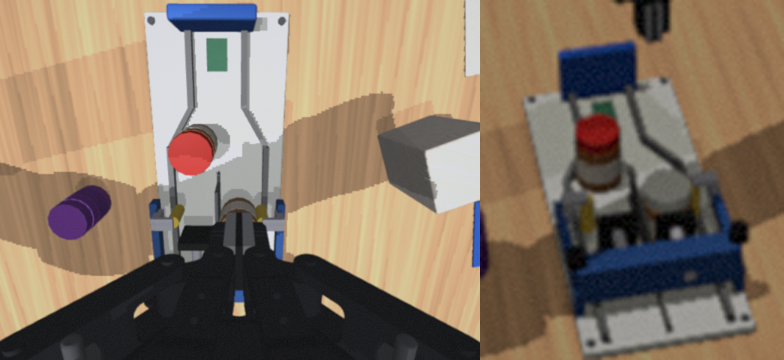

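White pot caught: its cap is about 80 mm behind the jam centre, and the roller stands closed in front of it at (262,215). The red pot is still at (190,150). Now I go behind the red pot.

```bash
python3 -m jog '{"delta_pos":[[-0.3,-0.7,0],[-0.3,-0.7,0],[-0.3,-0.7,0],[0,0,1],[0,0,1],[0,0,1],[0,0,1],[0,0,0],[0,0,0]],"dr":[[0,0,0],[0,0,0],[0,0,0],[0,0,0],[0,0,0],[0,0,0],[0,0,0],[0,0,0],[0,0,0]],"grip":[1,1,1,1,1,1,1,1,1]}'
```

```text
clock: 17.4
tcp_pos: [0.5312, -0.0667, 0.0835]
tcp_rot: [-180.0, -0.0, 89.2]
ft_force: [-0.1, -0.0, -0.2]
width: -0.0002
finger_force: 0.0
```

```bash
python3 -m jog '{"delta_pos":[[0,0,0.7],[0,0,0.7],[0,0,0.7],[0,0,0.7],[0,0,0],[0.2,0,0],[0.1,0.05,0],[0.1,0.058,0],[0.1,0.058,0]],"dr":[[0,0,0],[0,0,0],[0,0,0],[0,0,0],[0,0,0],[0,0,0],[0,0,0],[0,0,0],[0,0,0]],"grip":[1,1,1,1,1,1,1,1,1]}'
python3 -m jog '{"delta_pos":[[0.1,0.058,0],[0.1,0.058,0],[0.1,0.058,0]],"dr":[[0,0,0],[0,0,0],[0,0,0]],"grip":[1,1,1]}'
```

```text
clock: 18.3
tcp_pos: [0.5355, -0.057, 0.0278]
tcp_rot: [179.9, 0.0, 89.2]
ft_force: [0.2, -2.0, -0.1]
width: -0.0001
finger_force: 0.8
clock: 18.6
tcp_pos: [0.5399, -0.0524, 0.0279]
tcp_rot: [179.9, 0.1, 89.1]
ft_force: [1.7, -6.3, 2.9]
width: 0.0
finger_force: 3.1
```

```bash
python3 -m jog '{"delta_pos":[[-0.25,-0.1,0],[0,0,0.25],[0,0,0],[0.1,0,0],[0.1,0,0],[0.1,0.05,0],[0.05,0.03,0]],"dr":[[0,0,0],[0,0,0],[0,0,0],[0,0,0],[0,0,0],[0,0,0],[0,0,0]],"grip":[1,1,1,1,1,1,1]}'
python3 -m jog '{"delta_pos":[[0.05,0.03,0],[0.05,0.03,0]],"dr":[[0,0,0],[0,0,0]],"grip":[1,1]}'
python3 - <<'E'
from h import *
snap('side','d4')
im,P,d=cloud('d4'); hsv=cv2.cvtColor(im,cv2.COLOR_RGB2HSV); h,s,_=cv2.split(hsv)
m=((h<6)|(h>174))&(s>150)
m=m&(P[...,2]>.0615)&(P[...,2]<.075)&(abs(P[...,0]-.555)<.04)&(P[...,1]<.1)&(P[...,1]>-.135)
q=P[m];print(m.sum(),q.mean(0),cv2.minEnclosingCircle(q[:,:2].astype(np.float32)))
A=np.c_[q[:,:2]-q[:,:2].mean(0),np.ones(len(q))];print(np.linalg.lstsq(A,q[:,2],rcond=None)[0])
E
```

```text
clock: 19.3
tcp_pos: [0.5386, -0.049, 0.0225]
tcp_rot: [180.0, 0.0, 89.2]
ft_force: [1.1, -2.8, 2.2]
width: -0.0001
finger_force: 1.0
clock: 19.5
tcp_pos: [0.5398, -0.0474, 0.0224]
tcp_rot: [180.0, 0.0, 89.2]
ft_force: [0.2, -3.4, 1.5]
width: -0.0002
finger_force: 1.4
14 [ 0.52854019 -0.02063129  0.06929994] ((0.5314319729804993, -0.02180219627916813), 0.01239023357629776)
[-0.129299   -0.02261192  0.06929994]
```

```bash
python3 -m jog '{"delta_pos":[[0.08,0.046,0],[0.08,0.046,0],[0.08,0.046,0]],"dr":[[0,0,0],[0,0,0],[0,0,0]],"grip":[1,1,1]}'
python3 -m jog '{"delta_pos":[[0.08,0.046,0],[0.08,0.046,0],[0.08,0.046,0]],"dr":[[0,0,0],[0,0,0],[0,0,0]],"grip":[1,1,1]}'
```

```text
clock: 19.85
tcp_pos: [0.5428, -0.0427, 0.0225]
tcp_rot: [180.0, 0.0, 89.2]
ft_force: [1.4, -5.0, 2.7]
width: 0.0001
finger_force: 2.1
clock: 20.15
tcp_pos: [0.5457, -0.0381, 0.0225]
tcp_rot: [180.0, 0.0, 89.2]
ft_force: [2.4, -5.2, 1.6]
width: 0.0002
finger_force: 2.2
```

```bash
python3 -m jog '{"delta_pos":[[0.08,0.046,0],[0.08,0.046,0],[0.08,0.046,0]],"dr":[[0,0,0],[0,0,0],[0,0,0]],"grip":[1,1,1]}'
python3 -m jog '{"delta_pos":[[0.08,0.046,0],[0.08,0.04,0],[0.08,0.02,0]],"dr":[[0,0,0],[0,0,0],[0,0,0]],"grip":[1,1,1]}'
python3 -m jog '{"delta_pos":[[0.08,0.0,0],[0.08,0,0],[0.08,0,0]],"dr":[[0,0,0],[0,0,0],[0,0,0]],"grip":[1,1,1]}'
```

```text
clock: 20.45
tcp_pos: [0.5485, -0.0333, 0.0225]
tcp_rot: [179.9, 0.0, 89.2]
ft_force: [1.9, -5.9, 2.5]
width: 0.0003
finger_force: 2.1
clock: 20.75
tcp_pos: [0.5501, -0.0274, 0.0223]
tcp_rot: [-180.0, -0.0, 89.2]
ft_force: [0.3, -2.7, 1.4]
width: -0.0001
finger_force: 0.9
clock: 21.05
tcp_pos: [0.5497, -0.0225, 0.0221]
tcp_rot: [-180.0, -0.0, 89.2]
ft_force: [0.3, -1.0, 0.3]
width: 0.0001
finger_force: 0.4
```

```bash
python3 -m jog '{"delta_pos":[[0.1,0.02,-0.1],[0.15,0.02,0],[0.15,0.02,0],[0.15,0.02,0],[0.15,0.02,0]],"dr":[[0,0,0],[0,0,0],[0,0,0],[0,0,0],[0,0,0]],"grip":[1,1,1,1,1]}'
python3 -m jog '{"delta_pos":[[0.15,0.02,0],[0.15,0,0],[0.15,0,0],[0.15,0,0],[0.15,0,0],[0.15,0,0],[0.15,0,0]],"dr":[[0,0,0],[0,0,0],[0,0,0],[0,0,0],[0,0,0],[0,0,0],[0,0,0]],"grip":[1,1,1,1,1,1,1]}'
```

```text
clock: 21.55
tcp_pos: [0.5523, -0.0088, 0.0243]
tcp_rot: [-180.0, -0.0, 89.2]
ft_force: [0.3, -1.0, -0.4]
width: -0.0003
finger_force: 0.4
clock: 22.25
tcp_pos: [0.553, 0.012, 0.0243]
tcp_rot: [-180.0, 0.0, 89.2]
ft_force: [-0.3, -1.0, -1.3]
width: 0.0001
finger_force: 0.4
```

```bash
python3 -m jog '{"delta_pos":[[0.1,0,0],[0.1,0,0],[0.1,0,0],[0.1,0,0]],"dr":[[0,0,0],[0,0,0],[0,0,0],[0,0,0]],"grip":[1,1,1,1]}'
python3 -m jog '{"delta_pos":[[0.05,0,0],[0.05,0,0]],"dr":[[0,0,0],[0,0,0]],"grip":[1,1]}'
```

```text
clock: 22.65
tcp_pos: [0.5532, 0.0199, 0.0243]
tcp_rot: [180.0, 0.0, 89.2]
ft_force: [0.8, -0.6, -1.4]
width: -0.0001
finger_force: 0.4
clock: 22.85
tcp_pos: [0.5532, 0.0218, 0.0243]
tcp_rot: [-180.0, 0.0, 89.2]
ft_force: [-0.5, -0.9, -0.2]
width: 0.0001
finger_force: 0.4
```

```bash
python3 -m jog '{"delta_pos":[[0.05,0,0]],"dr":[[0,0,0]],"grip":[1]}'
python3 -m jog '{"delta_pos":[[0.05,0,0]],"dr":[[0,0,0]],"grip":[1]}'
python3 -m jog '{"delta_pos":[[0.04,0,0]],"dr":[[0,0,0]],"grip":[1]}'
```

```text
clock: 22.95
tcp_pos: [0.5532, 0.0228, 0.0243]
tcp_rot: [-180.0, 0.0, 89.2]
ft_force: [0.0, -0.6, -0.9]
width: 0.0001
finger_force: 0.4
clock: 23.05
tcp_pos: [0.5531, 0.0236, 0.0242]
tcp_rot: [-180.0, 0.0, 89.2]
ft_force: [-0.6, -2.0, -1.5]
width: 0.0001
finger_force: 1.1
clock: 23.15
tcp_pos: [0.5529, 0.0238, 0.024]
tcp_rot: [-180.0, 0.1, 89.2]
ft_force: [0.6, -4.2, -2.3]
width: 0.0001
finger_force: 1.7
```

```bash
python3 -m jog '{"delta_pos":[[-0.1,0,0],[-0.3,0,0],[-0.8,0,0],[-0.5,0,-0.8],[0,0,-1],[0,0,-1],[0,0,-1],[0,0,-1],[0,0,-1],[0,0,-1]],"dr":[[0,0,0],[0,0,0],[0,0,0],[0,0,0],[0,0,0],[0,0,0],[0,0,0],[0,0,0],[0,0,0],[0,0,0]],"grip":[1,1,1,1,1,1,1,1,1,1]}'
python3 - <<'E'
from h import *
a=snap('scene','s5')[0][160:290,230:390]; b=snap('side','d5')[0][210:340,260:370]
cv2.imwrite('pics/c5.png',np.hstack([cv2.resize(a,(443,360),interpolation=2),cv2.resize(b,(304,360),interpolation=2)])[:,:,::-1])
for f in('s5','d5'):
 im,P,d=cloud(f); hsv=cv2.cvtColor(im,cv2.COLOR_RGB2HSV); h,s,_=cv2.split(hsv)
 for n,m in dict(red=((h<6)|(h>174))&(s>150),white=(s<60)&(P[...,0]>.557)&(P[...,1]<-.08)).items():
  m=m&(P[...,2]>.0615)&(P[...,2]<.073)&(abs(P[...,0]-.555)<.04)&(P[...,1]<.08)&(P[...,1]>-.135)
  if m.sum(): print(f,n,m.sum(),P[m].mean(0),cv2.minEnclosingCircle(P[m][:,:2].astype(np.float32)))
E
```

```text
clock: 24.15
tcp_pos: [0.5527, -0.0108, 0.1612]
tcp_rot: [180.0, 0.0, 89.1]
ft_force: [0.3, -0.2, 0.2]
width: 0.0001
finger_force: 0.0
s5 red 197 [0.5558029  0.05549673 0.06581521] ((0.5546146035194397, 0.055701084434986115), 0.019279221072793007)
s5 white 190 [ 0.57535629 -0.10934096  0.06591377] ((0.5740066766738892, -0.11087293922901154), 0.020588407292962074)
d5 red 144 [0.55076023 0.05144747 0.06781727] ((0.5524203777313232, 0.054359838366508484), 0.020609596744179726)
d5 white 178 [ 0.57301823 -0.11153954  0.0681375 ] ((0.5737205147743225, -0.11069588363170624), 0.023610049858689308)
```

View pics/c5.png

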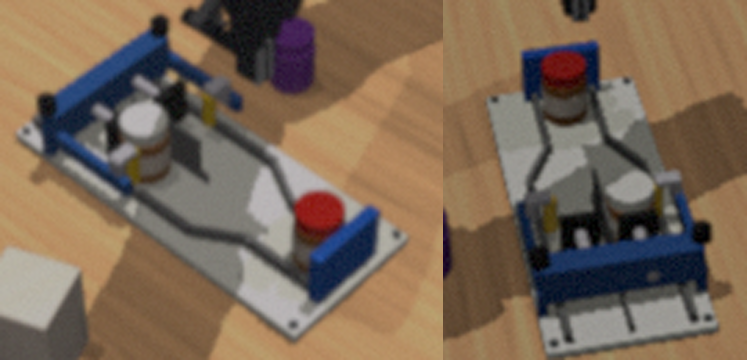

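The red pot stands upright against the blue stop at (320,235), at world y about 0.055, which is feeder x about 85.5 mm. The white pot is held behind its roller at (145,145), about 80 mm back, and the robot is clear of both.

```bash
python3 -c "
from rig import robot
print(robot.sign_off())"
```

```text
the job is handed in; nothing more can be done
None
```

I handed the job in at about 24 s with the white-capped pot caught behind its roller and the red-capped pot upright against the blue end stop. The highest push force I read was about 6 N, and I kept the arm away from the other things on the desk. The hand-in returned no verdict.

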